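# Close up the flatware chest

## Task

Close up the flatware chest on the pantry counter: push its lid gently down until it is shut, and push both pulled-out trays fully home until they sit flush with its front, in any order. Only push with the fingertips or the outside of the fingers: do not grip the lid or the handles, do not lift the trays, do not slam anything, and leave the other things on the counter where they are.

Things in the scene. Friction and masses are not known exactly. Their poses are not given: they have to be found in the camera images.
- chest: Fixed sage-green flatware chest, 170 deep (x) x 300 wide (y) x 102 high with lid shut, walls 8 mm. Origin: centre of its underside, on the counter. x points from its front (two tray openings side by side, 8 to 56 mm above the counter) to its back, away from the robot; y to the left seen from the robot; z up. Front face at x = -85 mm.
- lid (a joint): Lid angle (rad): 0 shut, grows as it opens upward; starts at 0.7 to 1.1. A plain panel, 178 from hinge to free front edge, 300 wide, 10 thick, no handle; a stiff hinge keeps it where it is left and needs 0.6 N m or less to turn down. Shut, its underside is 92 mm and its upper face 102 mm above the counter.
- lid_hinge (a point): Middle of the lid's hinge line, at the chest's back top edge (85 mm behind the chest's origin, 92 mm above the counter), level with the lid's underside. It turns with the lid: x points from the free edge to the hinge, y along the hinge, z out of the lid's outer face.
- lid_edge (a point): Middle of the lid's free front edge, half-way through its thickness; same axes as lid_hinge.
- tray_left: Loose wooden tray, the chest's left (+y) drawer: 162 long (x) x 133 wide x 44 high, 0.3-0.65 kg, sliding by plain friction (1-6 N) with 2.5 mm play each side, 4 mm above. Origin: centre of underside, 8 mm above the counter; x points into the chest; front face at x = -81 mm. Fully home (back stop) the origin is at x = -4, y = 73 mm in the chest's frame, face flush with the chest's front. Starts 20-50 mm out.
- tray_left_handle (a point): Middle of the left tray's steel bar handle: a round bar 10 mm thick and 70 mm long along the tray's y, 28 mm in front of the tray's face, 38 mm above the counter.
- tray_right: Loose wooden tray, the chest's right (-y) drawer: 162 long (x) x 133 wide x 44 high, 0.3-0.65 kg, sliding by plain friction (1-6 N) with 2.5 mm play each side, 4 mm above. Origin: centre of underside, 8 mm above the counter; x points into the chest; front face at x = -81 mm. Fully home (back stop) the origin is at x = -4, y = -73 mm in the chest's frame, face flush with the chest's front. Starts 20-50 mm out.
- tray_right_handle (a point): Middle of the right tray's steel bar handle: a round bar 10 mm thick and 70 mm long along the tray's y, 28 mm in front of the tray's face, 38 mm above the counter.
- napkin_ring: Loose steel napkin ring standing on end in front of the chest, 44 across, 32 high; origin centre of underside. A bystander.
- cup: Loose white mug, 80 across, 75 high; origin centre of underside. A bystander.
- jar: Loose amber glass jar with steel cap, 68 across, 85 high; origin centre of underside. A bystander.
- mill: Loose wooden pepper mill, 52 across, 110 high; origin centre of underside. A bystander.
- bowl: Loose blue bowl, 110 across, 50 high; origin centre of underside. A bystander.
- spoon: Loose spoon lying flat on the counter, about 200 long; origin on its underside near the middle. A bystander.
- tin: Loose steel tin, 70 x 100 x 70 high; origin centre of underside. A bystander.
Things that resemble listed ones, but are neither listed nor needed, are in the scene too. Leave any pink or purple look-alike of the tray_right alone.

How it is judged:
By the outcome, as a careful person would: the job done as asked, in the order asked, and still so for the second after the job is handed in, with the robot touching nothing.
It also fails if it takes over 56 s, if anything falls off the work surface, if the arm or the gripper's body presses on something with over 40 N, if the wrist force passes 120 N, or if a joint passes its speed limit or range.

## Robot

A 7-joint arm with a two-finger parallel gripper is mounted at the origin on the work surface. World frame = base frame: x ahead of the robot, y to its left, z up, the work surface at z = 0. Lengths are in m, angles in rad, forces in N, time in s.
With the tool pointing down it reaches from about 0.4 to 0.85 m from the base axis. Payload 4.5 kg.
Tool frame: the origin (TCP) lies at the centre of the arm's flange, where the gripper is bolted on; the fingertips stand nose_length ahead of it and the grasp point (between the pads) lies 147 mm ahead of it (nose_length is the distance from the TCP to the fingertips, in m); z points along the fingers, y is the line along which they close (so a half turn about z gives the same grasp; the last joint's range is limited). The gripper opens to 88 mm and grips with 3 to 60 N. Pads are 18 mm wide; open, the fingers measure 123 mm over their backs; the gripper's body (75 mm by 187 mm) begins 45 mm behind the grasp point.
Start: joints at [1.25, 0.689, -0.195, 1.565, 0.157, 0.902, -0.215], TCP at [0.217, -0.586, 0.405] pointing down, gripper open.
Joint ranges: [-3.01, 3.01], [-0.46, 2.08], [-1.47, 1.51], [0.13, 2.56], [-1, 4.14], [0.04, 2.09], [-2.66, 2.66]. Speed limits (rad/s): [2.57, 2.57, 3.14, 3.14, 3.14, 3.14, 3.14].

## Interface

Orientations are given as a unit quaternion [x, y, z, w].
In Python, from plant import * gives the robot as it stands.
- The arm moves only by the tool play_rows, never from a script. Its argument "rows" is a list that holds one entry, the list of rows, each a list of 6 numbers: the shift along the tool's x, y, z normalised to -1 to 1, where 1 is 0.5 m, then the turn, a rotation vector about the tool's x, y, z normalised to -1 to 1, where 1 is 0.5 rad. A call has 1 to 20 rows; each row is the pose to reach, as a shift and turn from the pose commanded when the call began, along the tool's axes at that moment; what a row does not reach only later rows make up. A row lasts 1/12 s, in which the tool goes at most 41.7 mm and 7.16 degrees, less where a joint would pass 70% of its speed; a pose out of reach is approached as far as the arm can. A call with a number of a shift or a turn outside -1 to 1 is refused whole. A call with a gripper value outside its range is refused whole. "claw" is the closure, from 0 (fully open) to 1 (shut), set as the call begins (left out, the last holds). The fingers move at their own pace and stop on an object; "squeeze" is the grip in N (left out, the last holds). Time passes only in rows, so rows that repeat a pose let the fingers close. It gives the time, the measured TCP pose, the force, the opening and the grip force at its end, in the units of the state.
- get_state(): the state, without advancing time (a new reading comes with each control period).
- snapshot(name): name is "scene" or "top"; returns a dict with "pixels" (420x560x3 uint8, blue, green, red), "camera_matrix" (3x3 intrinsics, pixels), "world_to_cam" (4x4, takes a point from world to camera coordinates). Camera axes: x right, y down, z forward; pixel columns grow to the right and rows downward; lengths in m; the calibration is good to about 2 mm. A picture is of the moment at which its call begins. There is no depth.
- finish_job(): hands the job in; it is judged then, once.
The state is a dict: "clock": time; "q": joint angles; "qd": joint speeds; "joint_torque": joint torques, N m; "tool_pos": TCP position; "eef_rot": TCP orientation; "contact_force": force on the tool from outside, world axes, zero at the start; "moment": the same for the moment, N m; "opening": opening from 0.0 (shut) to 1.0 (fully open); "finger_force": force on a finger pad.
Only numpy, scipy, OpenCV 4.12 (cv2) and the standard library are available. Lean on these libraries where they do the work, as an engineer would, in place of code of your own. Each camera call takes 0.05 s, during which the arm holds its last target. There are 200 camera calls.

## Working session

There is one attempt and no reset: what is moved stays moved. The work goes in short steps, Python scripts to look and compute and a tool call to move; the robot and the scene stay as the last step left them, time stands still between calls to the robot, and variables do not carry over. Pictures are saved under pics/ and viewed, at most 10 in all, crops included, and the job is handed in when it is done.

Besides the shell and the picture viewer there is one more tool, called after "Request:" as name(argument=value, ...), one argument or row to a line, values as JSON. play_rows: Moves the arm, as the interface text tells. Its arguments: {"type":"object","properties":{"rows":{"type":"array"},"claw":{"type":"number"},"squeeze":{"type":"number"}},"required":["rows"]}

```bash
mkdir -p pics; ls; python3 - <<'E'
from plant import *
import cv2, numpy as np
for n in("scene","top"):
    s=snapshot(n); cv2.imwrite(f"pics/{n}0.png",s["pixels"]); np.savez(f"{n}.npz",**s)
    print(n,np.round(s["camera_matrix"],1).tolist(),np.round(s["world_to_cam"],4).tolist())
print(get_state())
try: print(nose_length)
except Exception as e: print(e)
E
```

```text
pics
scene [[432.6, 0.0, 277.6], [0.0, 432.6, 204.7], [0.0, 0.0, 1.0]] [[-0.4888, 0.8722, -0.015, 0.2097], [0.7215, 0.3946, -0.569, -0.2866], [-0.4904, -0.289, -0.8222, 1.424], [0.0, 0.0, 0.0, 1.0]]
top [[506.0, 0.0, 283.4], [0.0, 506.0, 209.2], [0.0, 0.0, 1.0]] [[-0.0357, -0.9994, 0.0049, 0.0211], [-0.9733, 0.0336, -0.2272, 0.5047], [0.2269, -0.0129, -0.9738, 1.5463], [0.0, 0.0, 0.0, 1.0]]
{'clock': 0.1, 'q': array([ 1.24978218,  0.68990497, -0.1945737 ,  1.56624932,  0.15729789,
        0.90255183, -0.21510292]), 'qd': array([-6.93666541e-05, -1.19383120e-03,  6.44160944e-04, -2.93101599e-03,
        1.34405087e-03,  6.66870025e-05,  1.97784855e-03]), 'joint_torque': array([-3.33886390e-03, -5.28502500e+01, -1.27138764e+00, -1.53838688e+01,
       -5.24582807e-02,  1.98286754e-03,  5.81382051e-05]), 'tool_pos': array([ 0.21702669, -0.58578126,  0.40398587]), 'eef_rot': array([ 9.84294116e-01,  1.76534285e-01, -1.99371293e-04, -8.35975850e-04]), 'contact_force': array([-0.28253004,  0.53960082, -0.20957496]), 'moment': array([-0.03435158,  0.01876823,  0.0368916 ]), 'finger_force': 0.0, 'opening': 0.9998028982614315}
0.166
```

View pics/scene0.png

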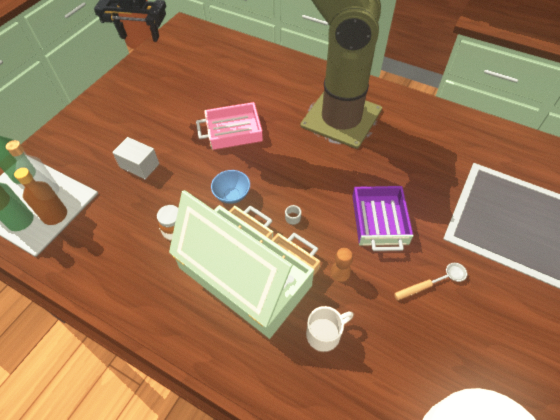

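View pics/top0.png

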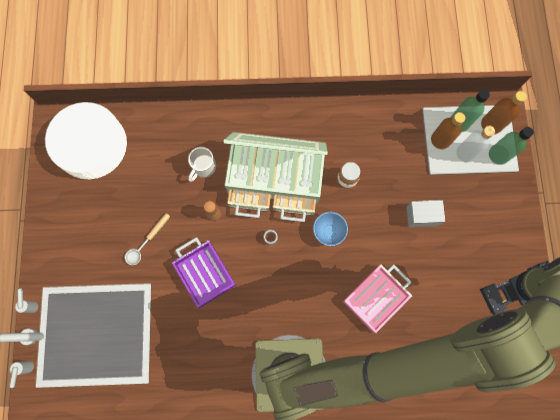

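The scene view shows the chest from behind, with its lid near (235,260), the two trays near (250,220) and (297,250), and the ring at (293,214). In the top view the chest is at (275,170), the orange trays at (249,203) and (295,207), the ring at (270,237) and the bowl at (331,229).

Things that could be taken for the trays: wooden trays in the chest (249,203) and (295,207), purple tray (203,273), pink tray (378,298). I choose the two wooden ones sitting in the green chest, and will check them in a close crop.

```bash
python3 - <<'E'
import cv2, numpy as np
a=cv2.imread("pics/top0.png")[125:255,195:360]; cv2.imwrite("pics/c1.png",cv2.resize(a,None,fx=4.6,fy=4.6,interpolation=cv2.INTER_CUBIC))
a=cv2.imread("pics/scene0.png")[180:340,150:360]; cv2.imwrite("pics/c2.png",cv2.resize(a,None,fx=3.7,fy=3.7,interpolation=cv2.INTER_CUBIC))
E
```

```text
(no output)
```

View pics/c1.png

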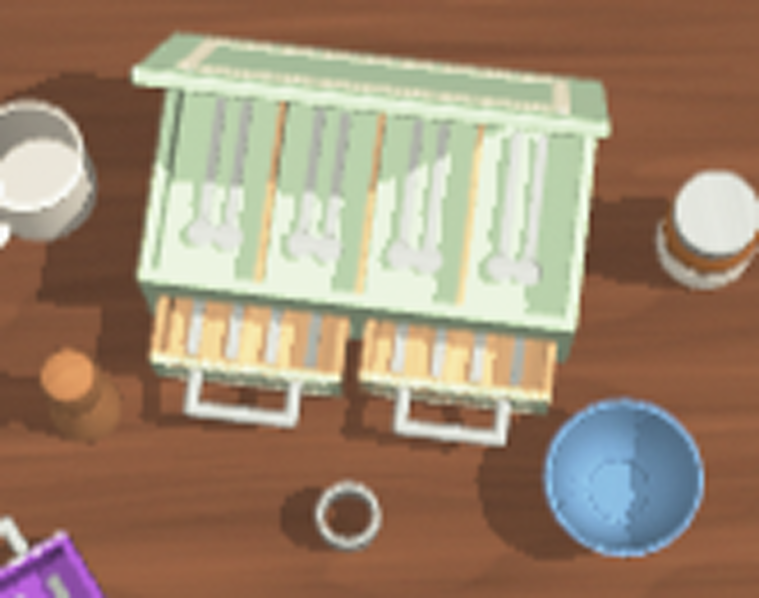

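View pics/c2.png

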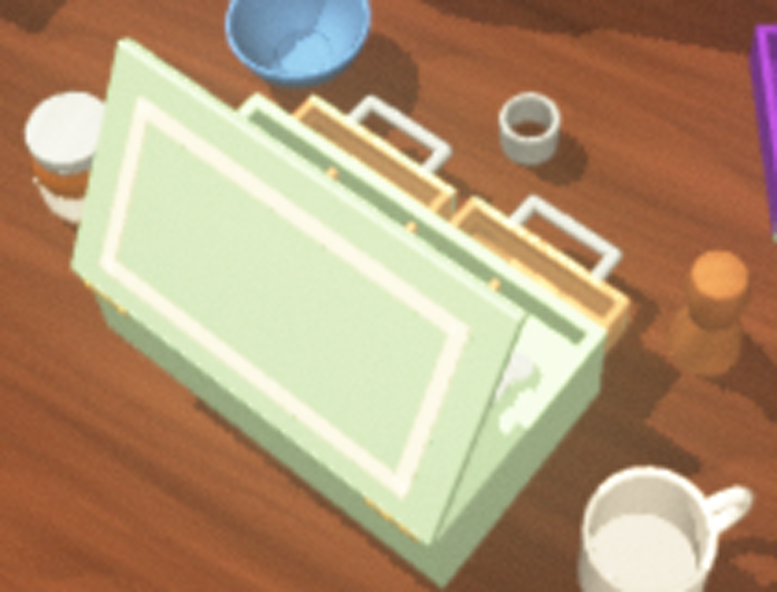

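```bash
cat > geo.py <<'E'
import numpy as np
from scipy.optimize import least_squares
C={n:np.load(f"{n}.npz") for n in("scene","top")}
def proj(n,P):
    T=C[n]["world_to_cam"];p=np.atleast_2d(P)@T[:3,:3].T+T[:3,3];u=p@C[n]["camera_matrix"].T;return u[:,:2]/u[:,2:]
def ray(n,uv,z):
    T=C[n]["world_to_cam"];R=T[:3,:3];c=-R.T@T[:3,3];d=R.T@np.linalg.solve(C[n]["camera_matrix"],[*uv,1]);return c+d*(z-c[2])/d[2]
c1=lambda p:((p[0]+.5)/4.6-.5+195,(p[1]+.5)/4.6-.5+125)
c2=lambda p:((p[0]+.5)/3.7-.5+150,(p[1]+.5)/3.7-.5+180)
E
python3 - <<'E'
from geo import *
m=1e-3
# (img, px, kind, local)
O=[("top",(138,282),"c",(-85,150,92)),("top",(575,333),"c",(-85,-150,92)),
("top",(135,82),"l",(178,150,0)),("top",(608,133),"l",(178,-150,0)),("top",(180,35),"l",(0,150,10)),("top",(606,80),"l",(0,-150,10)),
("scene",(123,38),"l",(178,-150,10)),("scene",(525,315),"l",(178,150,10)),("scene",(72,268),"l",(0,-150,10)),("scene",(430,545),"l",(0,150,10)),
("scene",(603,335),"c",(-85,150,92)),("scene",(443,587),"c",(85,150,0)),
("top",(242,416),"L",(-109,0,38)),("top",(452,436),"R",(-109,0,38)),
("scene",(574,229),"L",(-109,0,38)),("scene",(411,124),"R",(-109,0,38)),
("scene",(628,298),"L",(-81,66.5,52)),("scene",(312,98),"R",(-81,-66.5,52)),("top",(152,366),"L",(-81,66.5,52)),("top",(552,402),"R",(-81,-66.5,52))]
def pts(v):
    x,y,yaw,a,l,r=v;out=[]
    for n,p,k,q in O:
        q=np.array(q,float)
        if k=="l": s,yy,t=q; q=np.array([85-s*np.cos(a)+t*np.sin(a),yy,92+s*np.sin(a)+t*np.cos(a)])
        if k=="L": q=q+[-4-l,73,0]
        if k=="R": q=q+[-4-r,-73,0]
        q=q*m;c,s=np.cos(yaw),np.sin(yaw)
        out.append([x+c*q[0]-s*q[1],y+s*q[0]+c*q[1],q[2]])
    return np.array(out)
px=np.array([c1(p) if n=="top" else c2(p) for n,p,_,_ in O])
def f(v):
    P=pts(v);return np.concatenate([proj(n,P[i])[0]-px[i] for i,(n,*_) in enumerate(O)])
S=least_squares(f,[.58,.03,-.1,.9,35,35],x_scale=[.01,.01,.1,.1,10,10],loss="soft_l1");v=S.x
print(np.round(v,4)); print(np.round(f(v).reshape(-1,2),1).tolist()); np.save("fit.npy",v)
P=pts(v)
for i in(12,13): print("handle",P[i].round(4))
x,y,yaw,a=v[:4]
for s in(100,178):
  q=np.array([85-s*np.cos(a)+10*np.sin(a),0,92+s*np.sin(a)+10*np.cos(a)])*m; print("lid outer s",s,x+np.cos(yaw)*q[0],y+np.sin(yaw)*q[0],q[2])
for nm,p,z in[("ring",(348,515),.032),("bowl",(624,477),.05),("mill",(67,375),.11)]: print(nm,ray("top",c1(p),z).round(3))
for nm,p,z in[("cup",(203,163),.075),("jar",(349,171),.085)]: print(nm,ray("top",p,z).round(3))
E
```

```text
[ 6.39100e-01  2.16000e-02 -1.55700e-01  1.05800e+00  4.56396e+01
  4.07410e+01]
[[0.7, -0.0], [0.9, 0.1], [-0.2, 1.2], [0.8, 2.2], [-0.5, -0.1], [0.0, 0.9], [-0.8, 0.5], [-0.4, 1.3], [-0.4, 0.1], [-0.1, 0.8], [1.4, -1.1], [0.3, 0.4], [0.3, 0.2], [0.2, -0.2], [0.4, -0.1], [-0.4, 0.7], [1.1, 0.5], [0.5, -0.8], [0.2, -0.8], [0.3, 0.2]]
handle [0.4937 0.1183 0.038 ]
handle [ 0.4759 -0.0267  0.038 ]
lid outer s 100 0.6832630815907105 0.014696380357494048 0.18404523066262157
lid outer s 178 0.6454603570392121 0.02062988478554087 0.2520139553945591
ring [0.423 0.048 0.032]
bowl [ 0.44  -0.143  0.05 ]
mill [0.511 0.231 0.11 ]
cup [0.662 0.255 0.075]
jar [ 0.616 -0.209  0.085]
```

```bash
cat > go.py <<'E'
# usage: go.py lx ly z(mm, tip mid in chest frame) tilt_deg
import sys,numpy as np
from plant import *
from scipy.spatial.transform import Rotation as R
v=np.load("fit.npy");Z=R.from_euler("z",v[2])
s=get_state();p0=np.array(s["tool_pos"]);R0=R.from_quat(s["eef_rot"])
tip=p0+R0.apply([0,0,nose_length]);loc=Z.inv().apply(tip-[v[0],v[1],0])*1e3
print("t",s["clock"],"tip local mm",loc.round(1),"F local",Z.inv().apply(s["contact_force"]).round(1))
if len(sys.argv)>1:
    lx,ly,z,t=map(float,sys.argv[1:5])
    Rt=Z*R.from_euler("y",-np.radians(t))*R.from_euler("x",np.pi)   # tip leads forward for t>0
    pt=np.array([v[0],v[1],0])+Z.apply(np.array([lx,ly,z])*1e-3)-Rt.apply([0,0,nose_length])
    print("tcp",pt.round(3),"zaxis",Rt.apply([0,0,1]).round(2))
    print("shift/0.5",(R0.inv().apply(pt-p0)/.5).round(3),"turn/0.5",((R0.inv()*Rt).as_rotvec()/.5).round(3))
E
python3 go.py -185 0 200 10
```

```text
t 0.1 tip local mm [-323.  -665.3  238. ] F local [-0.4  0.5 -0.2]
tcp [0.428 0.055 0.363] zaxis [ 0.17 -0.03 -0.98]
shift/0.5 [ 0.841 -1.055  0.083] turn/0.5 [-0.092  0.343  1.018]
```

Request:
play_rows(
  rows=[
    [[0.03,-0.04,0,0,0,0.05],[0.08,-0.1,0,0,0,0.1],[0.13,-0.16,0,0,0,0.2],[0.18,-0.22,0,0,0,0.3],[0.23,-0.28,0,0,0,0.4],[0.28,-0.34,0,0,0,0.5],[0.33,-0.4,0,0,0,0.55],[0.38,-0.46,0,0,0,0.6],[0.43,-0.53,0,0,0,0.65],[0.48,-0.6,0,0,0,0.7],[0.53,-0.66,0,0,0,0.75],[0.58,-0.72,0,0,0,0.8],[0.63,-0.78,0,0,0,0.85],[0.68,-0.84,0,0,0,0.9],[0.72,-0.9,0,0,0,0.95],[0.76,-0.95,0,0,0,1],[0.79,-0.98,0,0,0,1],[0.8,-1,0,0,0,1],[0.8,-1,0,0,0,1],[0.8,-1,0,0,0,1]],
  ],
  claw=0,
)

```text
clock: 1.77
tool_pos: [0.4183, 0.0219, 0.4045]
eef_rot: [0.997, -0.072, -0.0, 0.0]
contact_force: [-0.4, -0.6, 0.2]
opening: 0.999
finger_force: 0.0
```

```bash
python3 go.py -185 0 100 10
```

```text
t 1.7667 tip local mm [-218.4  -34.1  238.5] F local [-0.3 -0.7  0.2]
tcp [0.428 0.055 0.263] zaxis [ 0.17 -0.03 -0.98]
shift/0.5 [ 0.01  -0.068  0.282] turn/0.5 [-0.001  0.351  0.024]
```

Request:
play_rows(
  rows=[
    [[0.003,-0.02,0.02,0,0.08,0.01],[0.006,-0.04,0.06,0,0.16,0.02],[0.01,-0.06,0.1,0,0.25,0.024],[0.01,-0.068,0.14,0,0.35,0.024],[0.01,-0.068,0.18,0,0.35,0.024],[0.01,-0.068,0.22,0,0.35,0.024],[0.01,-0.068,0.26,0,0.35,0.024],[0.01,-0.068,0.282,0,0.35,0.024],[0.01,-0.068,0.282,0,0.35,0.024],[0.01,-0.068,0.282,0,0.35,0.024]],
  ],
)

```text
clock: 2.6
tool_pos: [0.4451, 0.0557, 0.2781]
eef_rot: [0.994, -0.074, 0.074, 0.01]
contact_force: [0.2, -0.2, 0.6]
opening: 1.0
finger_force: 0.0
```

```bash
python3 go.py -185 -1 24 10; python3 - <<'E'
from plant import *
import cv2
a=snapshot("top")["pixels"][125:255,195:360]; cv2.imwrite("pics/c3.png",cv2.resize(a,None,fx=4.6,fy=4.6))
E
```

```text
t 2.6 tip local mm [-172.5    2.2  113.9] F local [ 0.2 -0.2  0.6]
tcp [0.428 0.054 0.187] zaxis [ 0.17 -0.03 -0.98]
shift/0.5 [-0.06   0.007  0.174] turn/0.5 [0.016 0.052 0.014]
```

View pics/c3.png

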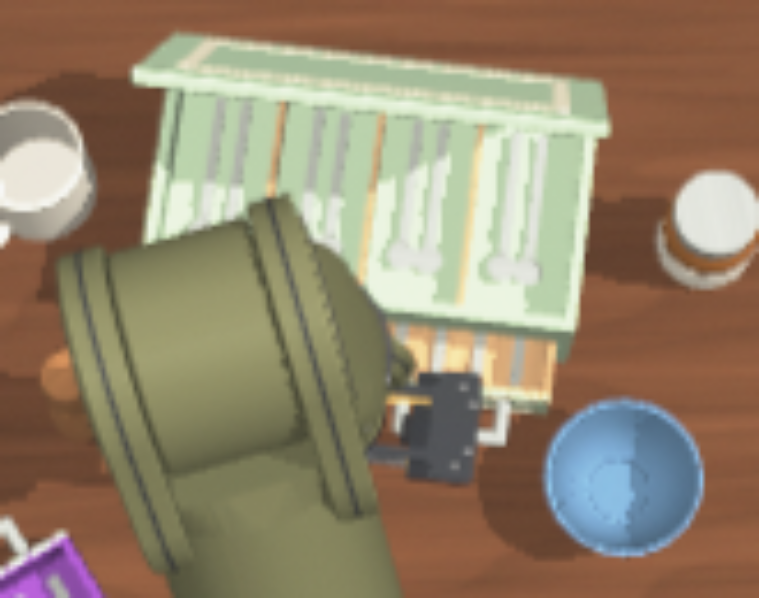

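The crop shows the gripper at (440,430) with its fingers astride the ring. The wrist housing at (200,340) hangs over the mill at (60,375). The lid and trays are untouched. The pose is 12 mm short, so I'll check the joints.

```bash
python3 - <<'E'
from plant import *
print(get_state()["q"].round(3))
E
python3 go.py -185 -1 24 0; ls -la; python3 -c "import plant;print([n for n in dir(plant) if not n.startswith('_')])"
```

```text
[-0.288  0.706  0.059  2.269  0.677  0.043 -2.654]
t 2.65 tip local mm [-172.9    2.2  114.5] F local [ 0.1 -0.   0.4]
tcp [0.456 0.049 0.19 ] zaxis [-0. -0. -1.]
shift/0.5 [-0.002  0.008  0.179] turn/0.5 [ 0.015 -0.297 -0.015]
total 1408
drwxr-xr-x  3 agent agent   4096 Nov 30 16:11 .
drwxr-xr-x 23 root  root    4096 Nov 30 16:09 ..
-rw-r--r--  1 agent agent    176 Nov 30 16:10 fit.npy
-rw-r--r--  1 agent agent    501 Nov 30 16:10 geo.py
-rw-r--r--  1 agent agent    870 Nov 30 16:11 go.py
drwxr-xr-x  2 agent agent   4096 Nov 30 16:12 pics
-rw-r--r--  1 agent agent 706580 Nov 30 16:09 scene.npz
-rw-r--r--  1 agent agent 706580 Nov 30 16:09 top.npz
['Unreachable', 'finish_job', 'get_state', 'nose_length', 'snapshot']
```

Request:
play_rows(
  rows=[
    [[0,0,-0.01,0,-0.1,0],[0,0,-0.02,0.01,-0.2,-0.01],[0,0.005,-0.02,0.015,-0.3,-0.015],[0,0.008,-0.02,0.015,-0.3,-0.015],[0,0.008,-0.02,0.015,-0.3,-0.015],[0,0.008,-0.02,0.015,-0.3,-0.015]],
  ],
)

```text
clock: 3.15
tool_pos: [0.4422, 0.0529, 0.2891]
eef_rot: [0.997, -0.077, -0.0, 0.0]
contact_force: [-0.7, 0.3, -0.4]
opening: 0.998
finger_force: 0.0
```

```bash
python3 go.py -183 -1 30 0;  python3 - <<'E'
from plant import *
import cv2
print(get_state()["q"].round(3))
a=snapshot("scene")["pixels"]; cv2.imwrite("pics/s4.png",cv2.resize(a[60:340,130:430],None,fx=2,fy=2))
E
```

```text
t 3.15 tip local mm [-199.5    0.3  123.1] F local [-0.7  0.2 -0.4]
tcp [0.458 0.049 0.196] zaxis [-0. -0. -1.]
shift/0.5 [0.033 0.003 0.186] turn/0.5 [0.    0.    0.003]
[-0.044  0.693 -0.284  2.194  0.59   0.327 -2.555]
```

View pics/s4.png

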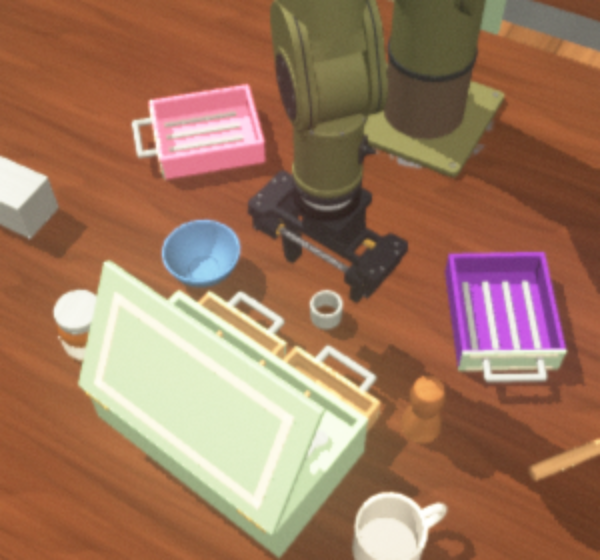

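The scene crop shows the open gripper upright at (325,230), straddling the ring at (325,310). The mill (425,410) and bowl (200,252) are clear.

Request:
play_rows(
  rows=[
    [[0.015,0.003,0.01,0,0,0],[0.033,0.003,0.03,0,0,0],[0.033,0.003,0.06,0,0,0],[0.033,0.003,0.09,0,0,0],[0.033,0.003,0.12,0,0,0],[0.033,0.003,0.15,0,0,0],[0.033,0.003,0.17,0,0,0],[0.033,0.003,0.18,0,0,0],[0.033,0.003,0.186,0,0,0],[0.033,0.003,0.186,0,0,0]],
  ],
)

```text
clock: 4.03
tool_pos: [0.4588, 0.0499, 0.1952]
eef_rot: [0.997, -0.075, -0.001, 0.0]
contact_force: [-0.3, 1.1, -0.0]
opening: 1.005
finger_force: 0.0
```

```bash
python3 go.py -150 -1 30 0;  python3 - <<'E'
from plant import *
print(get_state()["q"].round(3))
E
```

```text
t 4.0333 tip local mm [-1.827e+02 -1.000e-01  2.920e+01] F local [-0.5  1.  -0. ]
tcp [0.491 0.044 0.196] zaxis [-0. -0. -1.]
shift/0.5 [ 0.065  0.002 -0.002] turn/0.5 [0.    0.002 0.012]
[-0.169  0.893 -0.063  2.188  0.662  0.08  -2.59 ]
```

Request:
play_rows(
  rows=[
    [[0.007,0,-0.002,0,0,0.01],[0.014,0,-0.002,0,0,0.01],[0.021,0,-0.002,0,0,0.01],[0.028,0,-0.002,0,0,0.01],[0.035,0,-0.002,0,0,0.01],[0.042,0.001,-0.002,0,0,0.01],[0.049,0.001,-0.002,0,0,0.01],[0.056,0.001,-0.002,0,0,0.01],[0.063,0.001,-0.002,0,0,0.01],[0.07,0.001,-0.002,0,0,0.01],[0.075,0.002,-0.002,0,0,0.01],[0.08,0.002,-0.002,0,0,0.01],[0.08,0.002,-0.002,0,0,0.01]],
  ],
)

```text
clock: 5.12
tool_pos: [0.4963, 0.0423, 0.197]
eef_rot: [0.997, -0.078, -0.003, 0.001]
contact_force: [-5.8, 1.3, 4.1]
opening: 1.002
finger_force: 3.0
```

```bash
python3 go.py -127 -1 30 4;  python3 - <<'E'
from plant import *
import cv2
print(get_state()["q"].round(3))
a=snapshot("scene")["pixels"]; cv2.imwrite("pics/s5.png",cv2.resize(a[150:300,190:380],None,fx=4,fy=4))
E
```

```text
t 5.1167 tip local mm [-145.2   -2.    31. ] F local [-6.   0.4  4.1]
tcp [0.502 0.042 0.196] zaxis [ 0.07 -0.01 -1.  ]
shift/0.5 [ 0.012 -0.001  0.003] turn/0.5 [0.003 0.15  0.   ]
[-0.073  0.9   -0.172  2.075  0.648  0.224 -2.543]
```

View pics/s5.png

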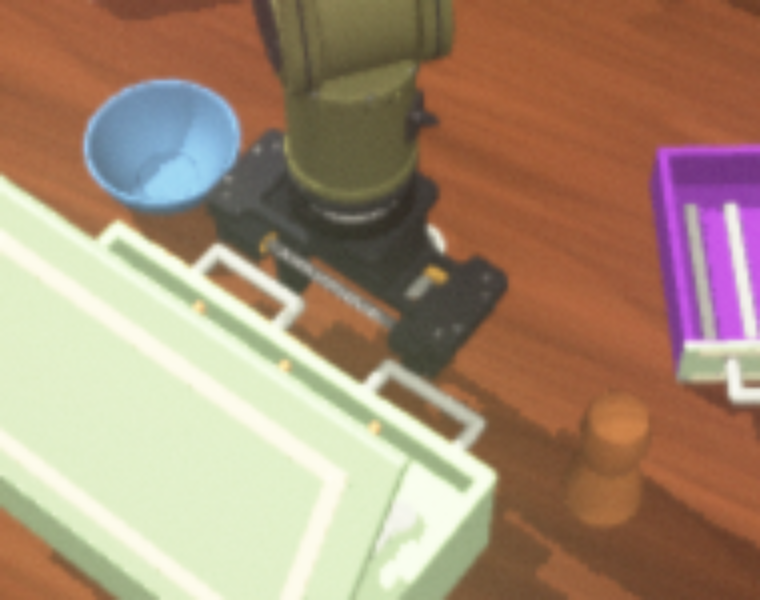

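The crop shows both trays nearly home, with the fingers on the handle bars at (285,280) and (415,365). Nothing else has moved.

Request:
play_rows(
  rows=[
    [[0.003,0,0,0,0,0],[0.006,0,0,0,0,0],[0.009,0,0,0,0,0],[0.012,0,0,0,0,0],[0.014,0,0,0,0,0],[0.016,0,0,0,0,0],[0.016,0,0,0,0,0]],
  ],
)

```text
clock: 5.75
tool_pos: [0.5036, 0.0412, 0.197]
eef_rot: [0.997, -0.078, -0.003, 0.001]
contact_force: [-7.4, 1.3, 4.5]
opening: 1.001
finger_force: 3.7
```

```bash
python3 go.py -127 -1 30 4
```

```text
t 5.75 tip local mm [-138.   -2.   31.] F local [-7.5  0.2  4.5]
tcp [0.502 0.042 0.196] zaxis [ 0.07 -0.01 -1.  ]
shift/0.5 [-0.003 -0.001  0.003] turn/0.5 [0.004 0.152 0.001]
```

Request:
play_rows(
  rows=[
    [[0.002,0,0,0,0,0],[0.004,0,0,0,0,0],[0.006,0,0,0,0,0],[0.008,0,0,0,0,0],[0.01,0,0,0,0,0],[0.01,0,0,0,0,0]],
  ],
)

```text
clock: 6.25
tool_pos: [0.5085, 0.0405, 0.197]
eef_rot: [0.997, -0.078, -0.003, 0.001]
contact_force: [-8.0, 0.9, 5.4]
opening: 0.996
finger_force: 3.8
```

```bash
python3 go.py -127 -1 30 4
```

```text
t 6.25 tip local mm [-133.1   -1.9   31. ] F local [-8.  -0.3  5.4]
tcp [0.502 0.042 0.196] zaxis [ 0.07 -0.01 -1.  ]
shift/0.5 [-0.013 -0.001  0.003] turn/0.5 [0.004 0.152 0.001]
```

Request:
play_rows(
  rows=[
    [[0.002,0,0,0,0,0],[0.004,0,0,0,0,0],[0.006,0,0,0,0,0],[0.008,0,0,0,0,0],[0.01,0,0,0,0,0],[0.01,0,0,0,0,0]],
  ],
)

```text
clock: 6.75
tool_pos: [0.5134, 0.0397, 0.197]
eef_rot: [0.997, -0.077, -0.003, 0.001]
contact_force: [-7.7, 1.8, 5.9]
opening: 0.997
finger_force: 3.9
```

```bash
python3 go.py -127 -1 30 4
```

```text
t 6.75 tip local mm [-128.2   -1.9   31. ] F local [-7.9  0.6  5.9]
tcp [0.502 0.042 0.196] zaxis [ 0.07 -0.01 -1.  ]
shift/0.5 [-0.023 -0.001  0.003] turn/0.5 [0.004 0.153 0.001]
```

Request:
play_rows(
  rows=[
    [[0.001,0,0,0,0,0],[0.002,0,0,0,0,0],[0.003,0,0,0,0,0],[0.004,0,0,0,0,0],[0.005,0,0,0,0,0],[0.006,0,0,0,0,0],[0.006,0,0,0,0,0]],
  ],
)

```text
clock: 7.33
tool_pos: [0.5144, 0.0397, 0.197]
eef_rot: [0.997, -0.076, -0.005, 0.001]
contact_force: [-12.7, 2.3, 9.9]
opening: 1.001
finger_force: 6.4
```

```bash
python3 go.py -127 -1 30 4;  python3 - <<'E'
from plant import *
import cv2
a=snapshot("scene")["pixels"]; cv2.imwrite("pics/s6.png",cv2.resize(a[190:300,200:350],None,fx=5,fy=5,interpolation=cv2.INTER_CUBIC))
E
```

```text
t 7.3333 tip local mm [-127.8   -2.    31. ] F local [-12.9   0.3   9.9]
tcp [0.502 0.042 0.196] zaxis [ 0.07 -0.01 -1.  ]
shift/0.5 [-0.025 -0.001  0.003] turn/0.5 [0.006 0.161 0.005]
```

View pics/s6.png

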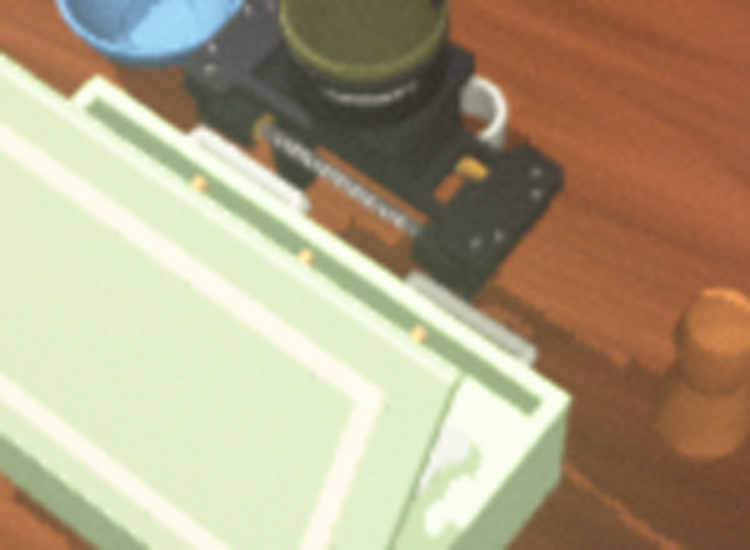

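The force is rising at the expected stop (tip at -127.8), and the crop shows both bars level with the front at (250,170) and (470,315). I'll seat them with a slightly firmer push.

Request:
play_rows(
  rows=[
    [[0.002,0,0,0,0,0],[0.004,0,0,0,0,0],[0.006,0,0,0,0,0],[0.008,0,0,0,0,0],[0.008,0,0,0,0,0],[0.008,0,0,0,0,0]],
  ],
)

```text
clock: 7.88
tool_pos: [0.5157, 0.0397, 0.1969]
eef_rot: [0.997, -0.075, -0.008, 0.002]
contact_force: [-19.1, 3.1, 16.5]
opening: 0.998
finger_force: 9.9
```

```bash
python3 go.py;  python3 -c "
from plant import *
print(get_state()['moment'])"
```

```text
t 7.8833 tip local mm [-127.4   -2.1   30.9] F local [-19.4   0.1  16.5]
[1.08423349 3.86026453 0.46169694]
```

Request:
play_rows(
  rows=[
    [[0,0,0,0,0,-0.03],[0,0,0,0,0,-0.06],[0,0,0,0,0,-0.09],[0,0,0,0,0,-0.12],[0,0,0,0,0,-0.12],[0,0,0,0,0,-0.12]],
  ],
)

```text
clock: 8.38
tool_pos: [0.5142, 0.0395, 0.1966]
eef_rot: [0.999, -0.049, -0.011, 0.002]
contact_force: [-22.9, 6.4, 18.0]
opening: 1.005
finger_force: 11.9
```

```bash
python3 go.py;  python3 -c "
from plant import *
s=get_state();print(s['moment'],s['eef_rot'])"
```

```text
t 8.3833 tip local mm [-129.6   -2.8   30.6] F local [-23.6   2.7  18. ]
[ 0.45667047  4.74474992 -1.2614688 ] [ 0.99876093 -0.04857314 -0.01064838  0.00196706]
```

Both trays stop hard on both sides. Now I'll back off, rise, and go for the lid.

Request:
play_rows(
  rows=[
    [[-0.02,0,0,0,0,0.05],[-0.05,0,0,0,0,0.1],[-0.07,0,0,0,0,0.12],[-0.07,0,-0.02,0,0,0.12],[-0.07,0,-0.06,0,0,0.12],[-0.07,0,-0.12,0,0,0.12],[-0.07,0,-0.2,0,0,0.12],[-0.07,0,-0.28,0,0,0.12],[-0.07,0,-0.36,0,0,0.12],[-0.07,0,-0.44,0,0,0.12],[-0.07,0,-0.52,0,0,0.12],[-0.07,0,-0.56,0,0,0.12],[-0.07,0,-0.57,0,0,0.12],[-0.07,0,-0.57,0,0,0.12]],
  ],
)

```text
clock: 9.55
tool_pos: [0.4884, 0.0418, 0.4837]
eef_rot: [0.997, -0.078, 0.002, -0.001]
contact_force: [-0.8, -0.1, -0.2]
opening: 0.997
finger_force: 0.0
```

```bash
python3 go.py 65 0 300 0;  python3 - <<'E'
from plant import *
import cv2
print(get_state()["q"].round(2))
a=snapshot("scene")["pixels"]; cv2.imwrite("pics/s7.png",cv2.resize(a[160:320,180:370],None,fx=4,fy=3.7,interpolation=cv2.INTER_CUBIC))
E
```

```text
t 9.55 tip local mm [-151.4   -3.2  317.7] F local [-0.8 -0.2 -0.2]
tcp [0.703 0.012 0.466] zaxis [-0. -0. -1.]
shift/0.5 [ 0.434 -0.007  0.037] turn/0.5 [-0.003 -0.008 -0.001]
[ 0.2   0.45 -0.57  1.84  0.3   0.93 -2.23]
```

View pics/s7.png

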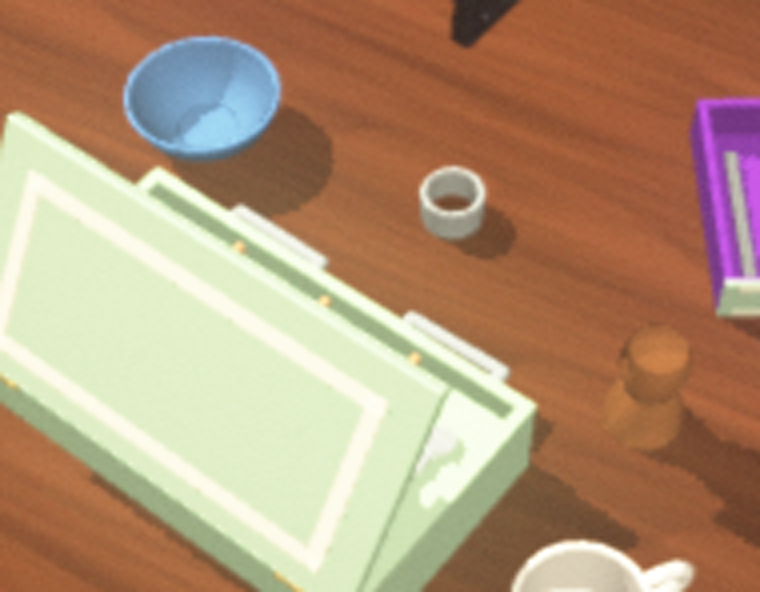

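The crop shows both trays flush, with the bars at (280,235) and (455,345), and the ring still at (452,200). Next I move behind the lid.

Request:
play_rows(
  rows=[
    [[0.03,0,0,0,0,0],[0.08,0,0,0,0,0],[0.14,0,0,0,0,0],[0.2,0,0,0,0,0],[0.26,0,0,0,0,0],[0.32,0,0,0,0,0],[0.38,0,0,0,0,0],[0.42,0,0,0,0,0],[0.434,-0.005,0.01,0,-0.008,0],[0.434,-0.006,0.04,0,-0.008,0],[0.434,-0.006,0.08,0,-0.008,0],[0.434,-0.006,0.12,0,-0.008,0],[0.434,-0.006,0.16,0,-0.008,0],[0.434,-0.006,0.18,0,-0.008,0],[0.434,-0.006,0.19,0,-0.008,0],[0.434,-0.006,0.19,0,-0.008,0]],
  ],
)

```text
clock: 10.93
tool_pos: [0.7022, 0.0117, 0.3849]
eef_rot: [0.997, -0.077, -0.004, -0.0]
contact_force: [-0.4, -0.2, 1.4]
opening: 0.999
finger_force: 0.0
```

```bash
python3 go.py 65 0 225 0;  python3 - <<'E'
from plant import *
import numpy as np
from scipy.spatial.transform import Rotation as R
print(get_state()["q"].round(2))
s=get_state();v=np.load("fit.npy");Z=R.from_euler("z",v[2]);tip=np.array(s["tool_pos"])+R.from_quat(s["eef_rot"]).apply([0,0,nose_length]);l=Z.inv().apply(tip-[v[0],v[1],0])*1e3
for a in np.arange(1.1,-.03,-.07):
    x=85-150*np.cos(a)+10*np.sin(a)+9;z=92+150*np.sin(a)+10*np.cos(a);print(round(a,2),((x-l[0])/500).round(3),((l[2]-z)/500).round(3))
E
```

```text
t 10.9333 tip local mm [ 6.240e+01 -1.000e-01  2.189e+02] F local [-0.3 -0.3  1.4]
tcp [0.703 0.012 0.391] zaxis [-0. -0. -1.]
shift/0.5 [ 0.002  0.    -0.012] turn/0.5 [0.001 0.016 0.003]
[ 0.15  0.85 -0.49  1.31  0.41  1.09 -2.12]
1.1 -0.055 -0.023
1.03 -0.074 -0.014
0.96 -0.093 -0.003
0.89 -0.11 0.008
0.82 -0.127 0.021
0.75 -0.143 0.035
0.68 -0.158 0.05
0.61 -0.171 0.066
0.54 -0.184 0.082
0.47 -0.195 0.1
0.4 -0.205 0.119
0.33 -0.214 0.138
0.26 -0.222 0.157
0.19 -0.228 0.177
0.12 -0.232 0.198
0.05 -0.235 0.219
-0.02 -0.237 0.24
```

Request:
play_rows(
  rows=[
    [[-0.02,0,-0.01,0,0,0],[-0.04,0,-0.02,0,0,0],[-0.055,0,-0.023,0,0,0],[-0.065,0,-0.018,0,0,0],[-0.074,0,-0.014,0,0,0],[-0.084,0,-0.008,0,0,0],[-0.093,0,-0.003,0,0,0],[-0.102,0,0.003,0,0,0],[-0.11,0,0.008,0,0,0],[-0.119,0,0.015,0,0,0],[-0.127,0,0.021,0,0,0],[-0.135,0,0.028,0,0,0],[-0.143,0,0.035,0,0,0],[-0.15,0,0.042,0,0,0],[-0.158,0,0.05,0,0,0],[-0.165,0,0.058,0,0,0],[-0.171,0,0.066,0,0,0],[-0.178,0,0.074,0,0,0],[-0.184,0,0.082,0,0,0],[-0.184,0,0.082,0,0,0]],
  ],
)

```text
clock: 12.6
tool_pos: [0.6109, 0.0258, 0.3452]
eef_rot: [0.997, -0.077, -0.003, 0.0]
contact_force: [-0.7, 0.2, 0.2]
opening: 0.999
finger_force: 0.2
```

```bash
python3 go.py -43 0 120 0
```

```text
t 12.6 tip local mm [-29.7  -0.4 179.2] F local [-0.7  0.1  0.2]
tcp [0.597 0.028 0.286] zaxis [-0. -0. -1.]
shift/0.5 [-0.028 -0.001  0.119] turn/0.5 [0.001 0.013 0.003]
```

Request:
play_rows(
  rows=[
    [[-0.006,0,0.009,0,0,0],[-0.011,0,0.018,0,0,0],[-0.016,0,0.027,0,0,0],[-0.021,0,0.037,0,0,0],[-0.026,0,0.046,0,0,0],[-0.03,0,0.056,0,0,0],[-0.034,0,0.065,0,0,0],[-0.038,0,0.075,0,0,0],[-0.041,0,0.085,0,0,0],[-0.044,0,0.095,0,0,0],[-0.046,0,0.105,0,0,0],[-0.048,0,0.115,0,0,0],[-0.048,0,0.115,0,0,0]],
  ],
)

```text
clock: 13.68
tool_pos: [0.5873, 0.0297, 0.2877]
eef_rot: [0.997, -0.077, -0.003, -0.0]
contact_force: [-0.3, 0.6, 0.1]
opening: 0.999
finger_force: 0.0
```

```bash
python3 go.py -55 0 103 0
```

```text
t 13.6833 tip local mm [-5.350e+01 -1.000e-01  1.217e+02] F local [-0.4  0.5  0.1]
tcp [0.585 0.03  0.269] zaxis [-0. -0. -1.]
shift/0.5 [-0.005 -0.     0.037] turn/0.5 [-0.     0.012  0.002]
```

Request:
play_rows(
  rows=[
    [[-0.001,0,0.006,0,0,0],[-0.002,0,0.012,0,0,0],[-0.003,0,0.018,0,0,0],[-0.004,0,0.023,0,0,0],[-0.005,0,0.028,0,0,0],[-0.005,0,0.032,0,0,0],[-0.005,0,0.035,0,0,0],[-0.005,0,0.037,0,0,0],[-0.005,0,0.038,0,0,0],[-0.005,0,0.038,0,0,0]],
  ],
)

```text
clock: 14.52
tool_pos: [0.5852, 0.0301, 0.2697]
eef_rot: [0.997, -0.077, -0.002, -0.0]
contact_force: [0.3, -0.1, 0.2]
opening: 1.002
finger_force: 0.0
```

```bash
python3 go.py -55 0 100 0
```

```text
t 14.5167 tip local mm [-55.4   0.  103.7] F local [ 0.3 -0.   0.2]
tcp [0.585 0.03  0.266] zaxis [-0. -0. -1.]
shift/0.5 [-0.001 -0.     0.007] turn/0.5 [-0.001  0.01   0.002]
```

Request:
play_rows(
  rows=[
    [[0,0,0.002,0,0,0],[0,0,0.004,0,0,0],[0,0,0.006,0,0,0],[0,0,0.008,0,0,0],[0,0,0.008,0,0,0]],
  ],
)

```text
clock: 14.93
tool_pos: [0.5849, 0.0302, 0.2684]
eef_rot: [0.997, -0.077, -0.002, 0.0]
contact_force: [-6.6, -1.4, 21.7]
opening: 1.003
finger_force: 10.7
```

```bash
python3 go.py
```

```text
t 14.9333 tip local mm [-55.5   0.  102.4] F local [-6.3 -2.4 21.7]
```

Request:
play_rows(
  rows=[
    [[0,0,-0.02,0,0,0],[0,0,-0.06,0,0,0],[0,0,-0.12,0,0,0],[0,0,-0.2,0,0,0],[-0.08,0,-0.28,0,0,0],[-0.16,0,-0.34,0,0,0],[-0.24,0,-0.34,0,0,0],[-0.3,0,-0.34,0,0,0],[-0.3,0,-0.34,0,0,0],[-0.3,0,-0.34,0,0,0]],
  ],
)

```text
clock: 15.77
tool_pos: [0.4352, 0.0531, 0.4371]
eef_rot: [0.997, -0.076, -0.003, 0.001]
contact_force: [0.0, -0.8, 0.1]
opening: 1.003
finger_force: 0.0
```

```bash
python3 go.py; python3 - <<'E'
from plant import *
import cv2
a=snapshot("scene")["pixels"]; cv2.imwrite("pics/s8.png",cv2.resize(a[160:350,150:370],None,fx=3.5,fy=3.1,interpolation=cv2.INTER_CUBIC))
E
```

```text
t 15.7667 tip local mm [-207.2   -0.8  271.1] F local [ 0.2 -0.8  0.1]
```

View pics/s8.png

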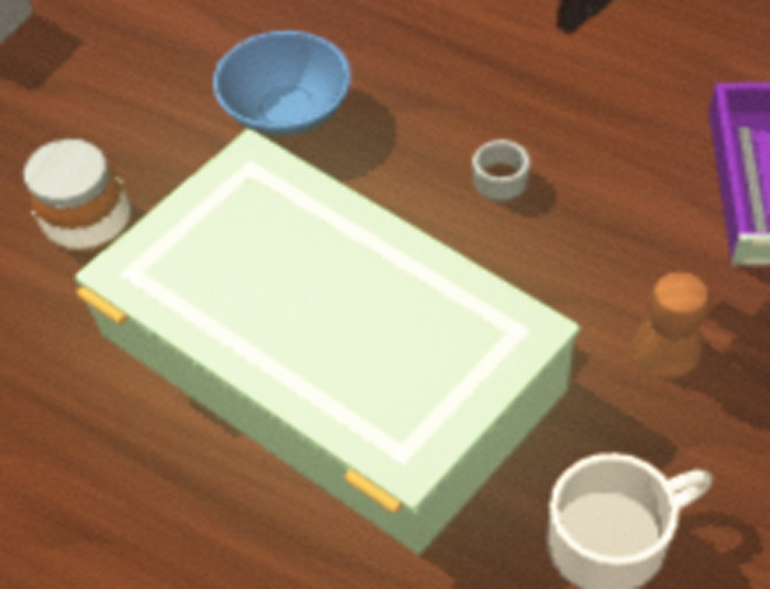

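The lid is shut, with its corners at (250,130), (578,327), (412,515) and (78,277), and the bystanders have not moved. One numeric check of the tray bars from the earlier crop, then I hand in.

```bash
python3 - <<'E'
from geo import *
import cv2
from scipy.spatial.transform import Rotation as R
v=np.load("fit.npy");Z=R.from_euler("z",v[2])
g=cv2.imread("pics/s7.png")
for nm,y in(("L",73),("R",-73)):
  for d in(0,5,10):
    u=proj("scene",Z.apply(np.array([[-113-d,y-33,43],[-113-d,y+33,43]])*1e-3)+[v[0],v[1],0]); print(nm,d,((u-[180,160]+.5)*[4,3.7]).round(0).tolist())
  # brightness along chest x through bar centre: bar's saturation profile
  for x in range(-140,-96,3):
    u=(proj("scene",Z.apply(np.array([x,y,43])*1e-3)+[v[0],v[1],0])[0]-[180,160]+.5)*[4,3.7];print(x,g[int(u[1]),int(u[0])].tolist(),end=" ")
  print()
E
```

```text
L 0 [[419.0, 320.0], [502.0, 372.0]]
L 5 [[424.0, 315.0], [507.0, 367.0]]
L 10 [[428.0, 310.0], [512.0, 362.0]]
-140 [69, 111, 173] -137 [70, 111, 173] -134 [66, 107, 168] -131 [64, 104, 162] -128 [68, 106, 162] -125 [67, 106, 159] -122 [66, 103, 157] -119 [100, 136, 172] -116 [205, 225, 227] -113 [235, 245, 244] -110 [223, 236, 235] -107 [187, 220, 216] -104 [221, 250, 242] -101 [236, 253, 249] -98 [220, 248, 239] 
R 0 [[246.0, 211.0], [322.0, 259.0]]
R 5 [[251.0, 207.0], [327.0, 254.0]]
R 10 [[256.0, 202.0], [332.0, 249.0]]
-140 [74, 113, 174] -137 [72, 112, 169] -134 [75, 113, 171] -131 [74, 114, 173] -128 [73, 113, 175] -125 [75, 114, 172] -122 [75, 113, 170] -119 [78, 114, 167] -116 [156, 183, 204] -113 [226, 238, 240] -110 [235, 243, 243] -107 [219, 238, 233] -104 [233, 252, 246] -101 [237, 253, 249] -98 [215, 247, 235]
```

Both bars are centred at about -113 and -111 mm, so the trays are home. Handing in.

```bash
python3 -c "
from plant import *
print(finish_job())"
```

```text
the job is handed in; nothing more can be done
None
```

The lid is shut, both trays are pushed home against their stops, the bystanders look unmoved, and the job was handed in at about 16 s; no verdict was returned.

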